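# Load the riveting jig: bracket in its nest, strap tucked under the leaf and held flat

## Robot

A 6-joint arm with a two-finger parallel gripper is mounted at the origin on a cart in front of the work surface, level with it; the furniture and walls round the work are solid. World frame = base frame: x ahead of the robot, y to its left, z up, the work surface at z = 0. Lengths are in m, angles in rad, forces in N, time in s.
With the tool pointing down it reaches from about 0.35 to 0.975 m from the base axis. Payload 4.9 kg.
Tool frame: the origin (TCP) lies midway between the tips of the shut fingers; the grasp point (between the pads) lies 19 mm behind it; z points along the fingers, y is the line along which they close (so a half turn about z gives the same grasp; the last joint's range is limited). The gripper opens to 85 mm and grips with 20 to 120 N. Pads are 22 mm wide; open, the fingers measure 114 mm over their backs; the gripper's body (76 mm by 85 mm) begins 54 mm behind the grasp point. The pads swing forward as they close: fully open they stand 13 mm farther back than shut.
Start: joints at [-1.272, 0.053, 1.613, -0, 1.476, -0.119], TCP at [0.254, -0.571, 0.231] pointing down, gripper open.
Joint ranges: [-3.01, 3.01], [-1.01, 2.22], [0.06, 2.58], [-1.02, 4.17], [0.09, 2.62], [-3.14, 3.14]. Speed limits (rad/s): [2.57, 2.57, 3.14, 3.14, 3.14, 3.14].

## Interface

Orientations are given as a unit quaternion [w, x, y, z].
In Python, from plant import manip gives the robot as it stands.
- The arm moves only by the tool move_arm, never from a script. Its argument "increments" is one flat list of numbers, 5 for each row, row after row: the shift along the tool's x, y, z in mm, then the turn about the tool's z in rad, then the opening, from 0 (shut) to 1 (fully open). In form: [tx, ty, tz, spin, jaw, tx, ty, tz, spin, jaw, ...]. A call has 1 to 8 rows; each row shifts and turns the commanded pose from where the row before left it, along the tool's axes as they then stand; what a row does not reach is not made up. A row lasts 1/12 s, in which the tool goes at most 41.7 mm and 7.16 degrees, less where a joint would pass 70% of its speed; a pose out of reach is approached as far as the arm can. A call with a gripper value outside its range is refused whole. The fingers move at their own pace and stop on an object; the grip force is fixed at half the most. Time passes only in rows, so rows that do not move let the fingers close. It gives the time, the measured TCP pose, the force, the opening and the grip force at its end, in the units of the state.
- manip.state(): the state, without advancing time (a new reading comes with each control period).
- manip.grab_frame(name): name is "scene" or "top" or "wrist"; returns a dict with "image" (400x640x3 uint8, blue, green, red), "fov_y" (degrees; the focal length in pixels is half the picture's height over the tangent of half this angle, whatever the lens; pixels are square), "cx", "cy" (the principal point, pixels), "eye" and "rotation" of the camera in the world; the wrist camera has in their place "T_tool_cam" (4x4, takes a point from camera to tool coordinates, whose origin is the TCP and whose axes are the flange's). Camera axes: x right, y down, z forward; pixel columns grow to the right and rows downward; lengths in m; the calibration is good to about 2 mm. The wrist camera is an equidistant fisheye: a pixel r from the principal point sees the ray r / f radians off the axis. A picture is of the moment at which its call begins: read the wrist's pose just before it. There is no depth.
- manip.job_done(): hands the job in; it is judged then, once.
The state is a dict: "time": time; "joint_pos": joint angles; "joint_vel": joint speeds; "joint_efforts": joint torques, N m; "tool_pos": TCP position; "tool_rot": TCP orientation; "contact_force": force on the tool from outside, world axes, zero at the start; "ft_torque": the same for the moment, N m; "gripper_width": opening from 0.0 (shut) to 1.0 (fully open); "grasp_force": force on a finger pad.
Only numpy, scipy, OpenCV 4.12 (cv2) and the standard library are available. Lean on these libraries where they do the work, as an engineer would, in place of code of your own. Each camera call takes 0.05 s, during which the arm holds its last target. There are 200 camera calls.

## Task

Load the riveting jig for me: lay the flat steel L-bracket down in its pin nest, then slide the brass strap in over it, square end first: tuck that edge in under the hinged leaf without lifting the leaf, straight and right up to the end stop, so that the rivet holes line up. A sprung button pushes the strap's round end up, so press the strap down flat on the bracket and finish like that, still holding it pressed flat and up against the stop so that I can set the rivets; leave the hammer, the tin and the slide gauge alone.

Things in the scene. Friction and masses are not known exactly. Their poses are not given: they have to be found in the camera images.
- jig: Riveting jig, fixed: aluminium base 164 x 112 x 10 mm (x -72..92, y -68..44) with screw heads 2.5 mm high near its corners. Origin at bench level under the middle of the seated strap; x = the way the strap slides in (away from the robot, turned up to 0.3 rad), y left, z up. Near half (x < 22): pin nest for the bracket. Far half: raised steel land with cheeks, end stop and hinged leaf.
- nest (a point): Point on the base's top (jig x 9, y 0, z 10 mm; axes as the jig's) where the bracket's origin comes to lie, its axes parallel to the jig's. Round it stand 5 dark bullet-nosed pins, 6 mm thick, 5 mm high, at jig (x, y) = (-33, 16.5), (-33, -16.5), (9, 16.5), (-7.5, -48), (9, -60.5) mm; they and the land's front face (x 22.5, upper 3 mm bevelled) leave the bracket 2.5 mm of play all round.
- seat (a point): Jig point x 0, y 0, z 16 mm (jig axes), where the strap's origin comes to lie when fully in and flat. The land (x 22.5..90, y -33..33) has its top at z 16 mm, level with the nested bracket's top. On it stand two cheeks, 44 mm apart (inner faces y +-22, x 34..69, tops z 23 mm; mouth flared from x 25 on), and between them the end stop, its face at x 60 mm.
- leaf_lip (a point): Middle of the near lower edge of the hinged steel leaf (jig x 35, y 0, z 23 mm while down). The leaf, 62 mm wide and 4 mm thick, lies loosely on the cheeks, leaving 7 mm of height over the land for the strap; in front of the edge an upturned lead-in lip reaches out to jig x 28 mm, about 5 mm higher.
- leaf (a joint): Hinge of the leaf (rad), at jig x 80 mm: 0 = down on the cheeks, grows as its near edge is lifted. Light: 1 to 2 N at the edge lifts it.
- lifter (a joint): Travel (m) of the sprung brass button, 12 mm diameter, at jig x -52, y 0: 0 = up (top at jig z 20 mm, 4 mm above the nested bracket's top), 0.004 = pressed level with it; it ends at 0.0048. Spring: 2 N when up, 3 N at 0.004. It lifts the round end of the seated strap about 4 mm unless the strap is held down.
- bracket: Flat dark steel L-bracket, 6 mm thick, legs 22 mm wide, about 0.11 kg, lying on the bench beside the jig, left or right. Origin on its underside below the corner hole: long leg x -49..11 (y +-11), other leg y -55..11 mm (x +-11); z up. 6 mm holes at (0, 0), (-37, 0), (0, -42). Centre of mass about (-11, -14). It goes into the nest the same way up.
- strap: Flat brass strap 120 x 40 x 4 mm, about 0.15 kg, lying on the bench on the other side of the jig. Origin at the middle of its underside; x along its length to the square end at x +60 mm; the other end (x -60) is round, 20 mm radius; z up. 6 mm rivet holes at x -28 and +9 mm, y 0: over the bracket's long leg's two holes when fully in.
- strap_edge (a point): Middle of the lower edge of the strap's square end (strap x +60 mm, z 0), the edge that goes under the leaf; axes as the strap's.
- hammer: Bystander: chasing hammer with wooden handle, 208 x 65 x 27 mm, lying on the left. Origin at the middle of its underside.
- tin: Bystander: small closed hinged tin, 64 x 94 x 24 mm, beyond the jig to the right. Origin at the middle of its underside.
- gauge: Bystander: small brass slide gauge, 44 x 122 x 11 mm, lying in front on the left. Origin at the middle of its underside.
Things that resemble listed ones, but are neither listed nor needed, are in the scene too. Of the things shaped like the strap, the brass one is meant.

How it is judged:
On the way, in this order (a step that is already met when the one before it is completed fails the run):
1. the bracket lies flat in the pin nest, let go (distance between bracket and nest below 0.0055 m and angle between the x axis of bracket and the x axis of jig, either way round below 0.12 rad and angle between bracket's own z axis and vertical below 0.05 rad and contact force between the fingers and bracket below 0.05 N and linear speed of bracket below 0.02 m/s), for 0.2 s.
2. the strap's square edge is tucked at least 15 mm under the leaf, with the leaf down on its cheeks (x of strap_edge in the frame of jig above 0.05 m and z of strap_edge in the frame of jig between 0.0145 and 0.0195 m and value of joint leaf below 0.05 rad and y of strap_edge in the frame of jig between -0.0035 and 0.0035 m), for 0.2 s.
At the end, for the whole second after the job is handed in: Bracket in nest (within 5.5 mm, 0.12 rad, flat); strap edge under the leaf within 4 mm of the stop, 3.5 mm of the middle, 0.07 rad straight; leaf down (under 0.05 rad); fingers press the strap (over 1.5 N) so it lies flat (0.015 rad), bears on the bracket (over 1 N), button down over 3 mm (distance between bracket and nest below 0.0055 m and angle between the x axis of bracket and the x axis of jig, either way round below 0.12 rad and angle between bracket's own z axis and vertical below 0.05 rad and y of strap_edge in the frame of jig between -0.0035 and 0.0035 m and x of strap_edge in the frame of jig between 0.056 and 0.064 m and angle between the x axis of strap and the x axis of jig, either way round below 0.07 rad and angle between strap's own z axis and vertical below 0.015 rad and value of joint lifter above 0.003 m and value of joint leaf below 0.05 rad and contact force between the fingers and strap above 1.5 N and contact force between strap and bracket above 1 N and linear speed of strap below 0.02 m/s); the arm keeps its last pose, push and grip.
It fails at once if the leaf is lifted by more than 0.08 rad (4 mm at its edge) (value of joint leaf above 0.08 rad).
It fails at once if the hammer, the tin or the slide gauge is moved by more than 20 mm (distance of any of hammer, tin, gauge from where it was at the start of the episode above 0.02 m).
It also fails if it takes over 59 s, if anything falls off the work surface, if the arm or the gripper's body presses on something with over 40 N, if the wrist force passes 120 N, or if a joint passes its speed limit or range.

## Working session

There is one attempt and no reset: what is moved stays moved. The work goes in short steps, Python scripts to look and compute and a tool call to move; the robot and the scene stay as the last step left them, time stands still between calls to the robot, and variables do not carry over. Pictures are saved under pics/ and viewed, at most 10 in all, crops included, and the job is handed in when it is done.

Besides the shell and the picture viewer there is one more tool, called as name(argument=value, ...) on one line, values as JSON. move_arm: Moves the arm, as the interface text tells. Its arguments: {"type":"object","properties":{"increments":{"type":"array"}},"required":["increments"]}

```bash
mkdir -p pics && ls
cat > h.py <<'E'
import numpy as np, cv2
from plant import manip
from scipy.spatial.transform import Rotation as R
def grab(n,name):
    s=manip.state(); f=manip.grab_frame(n); cv2.imwrite(f'pics/{name}.png',f['image'])
    import pickle; pickle.dump((s,f),open(f'pics/{name}.pkl','wb')); return s,f
def load(name):
    import pickle; return pickle.load(open(f'pics/{name}.pkl','rb'))
def rays(s,f,uv):
    uv=np.atleast_2d(np.array(uv,float)); F=200/np.tan(np.radians(f['fov_y']/2))
    d=(uv-[f['cx'],f['cy']])/F
    if 'T_tool_cam' in f:
        r=np.linalg.norm(d,axis=1,keepdims=True)+1e-12
        v=np.hstack([d/r*np.sin(r),np.cos(r)])
        q=s['tool_rot']; Rt=R.from_quat([q[1],q[2],q[3],q[0]]).as_matrix(); T=np.array(f['T_tool_cam'])
        return np.array(s['tool_pos'])+Rt@T[:3,3], v@(Rt@T[:3,:3]).T
    return np.array(f['eye']), np.hstack([d,np.ones((len(d),1))])@np.array(f['rotation']).T
def on(s,f,uv,z):
    e,v=rays(s,f,uv); return e+v*((np.broadcast_to(z,len(v))-e[2])/v[:,2])[:,None]
def proj(s,f,P):
    P=np.atleast_2d(np.array(P,float)); F=200/np.tan(np.radians(f['fov_y']/2))
    if 'T_tool_cam' in f:
        q=s['tool_rot']; Rt=R.from_quat([q[1],q[2],q[3],q[0]]).as_matrix(); T=np.array(f['T_tool_cam'])
        c=(P-np.array(s['tool_pos'])-Rt@T[:3,3])@(Rt@T[:3,:3])
        r=np.linalg.norm(c[:,:2],axis=1,keepdims=True); th=np.arctan2(r[:,0],c[:,2])[:,None]
        return c[:,:2]/r*th*F+[f['cx'],f['cy']]
    c=(P-np.array(f['eye']))@np.array(f['rotation'])
    return c[:,:2]/c[:,2:]*F+[f['cx'],f['cy']]
E
python3 - <<'E'
from h import *
for n in ['top','scene']:
    s,f=grab(n,n+'0'); print(n,f['fov_y'],f['cx'],f['cy'],f['eye'],np.round(f['rotation'],3).tolist())
print(s)
a=cv2.imread('pics/top0.png');b=cv2.imread('pics/scene0.png')
E
```

```text
pics
top 51.959758405281946 320.71162112280706 199.31007452584512 [0.4008941  0.07324065 1.23456866] [-0.039, 0.716, -0.696, 0.034]
scene 54.7648905023319 316.3997260074696 195.36459057132015 [0.2117267  0.68268547 0.79785103] [0.082, -0.198, 0.912, -0.35]
{'time': 0.05, 'joint_pos': array([-1.27198032e+00,  5.33382636e-02,  1.61427796e+00, -2.06979914e-05,
        1.47599357e+00, -1.18984239e-01]), 'joint_vel': array([-4.92346083e-04,  1.09024171e-03, -8.48734991e-04, -1.12454838e-03,
       -6.06444617e-04,  6.70746711e-05]), 'joint_efforts': array([-1.75541704e-04, -3.95180726e+01, -3.71660757e+01, -7.78201115e-05,
        4.00250719e-03, -4.03321195e-06]), 'tool_pos': array([ 0.25341608, -0.57064617,  0.23008412]), 'tool_rot': array([-1.00357466e-03,  9.78258901e-01,  2.07384921e-01, -1.00824591e-04]), 'contact_force': array([-0.2403907 , -0.00292768, -0.27626495]), 'ft_torque': array([-0.03054071, -0.00418841, -0.00412734]), 'grasp_force': 0.0, 'gripper_width': 0.9984132507006358}
```

View pics/top0.png

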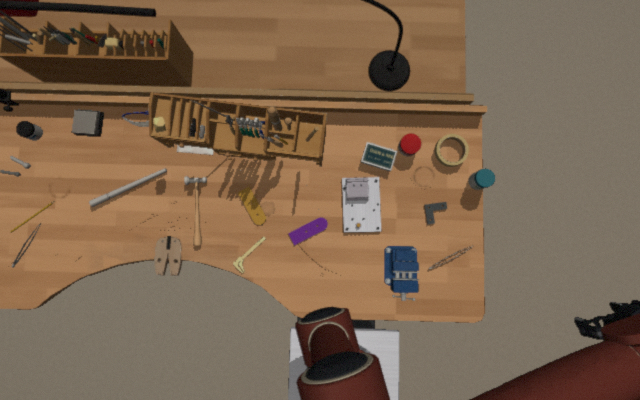

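View pics/scene0.png

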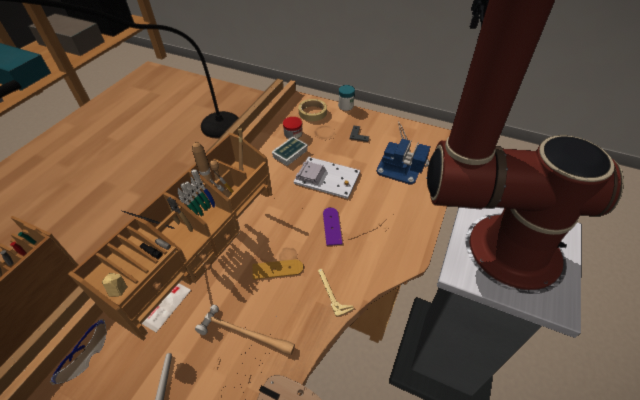

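Top view: the jig is at (361,205) and the dark L-bracket at (434,212). There are two strap-shaped things: a purple one at (308,231) and a yellow/brass one at (254,208). The slide gauge is at (248,255), the hammer at (197,210) and the tin at (379,156). I'll check these in close crops.

Run:
```python
s=open('h.py').read()
s=s.replace("np.array(f['rotation'])","rot(f)").replace("def grab","def rot(f):\n    q=f['rotation']; return R.from_quat([q[1],q[2],q[3],q[0]]).as_matrix()\ndef grab",1)
open('h.py','w').write(s)
from h import *
s,f=load('top0'); i=f['image']
a=cv2.resize(i[170:280,225:335],(400,400),interpolation=cv2.INTER_CUBIC)
b=cv2.resize(i[165:245,335:455],(600,400),interpolation=cv2.INTER_CUBIC)[:,:400*1]
b=cv2.resize(i[165:245,335:455],(400,267),interpolation=cv2.INTER_CUBIC)
s2,f2=load('scene0'); c=cv2.resize(f2['image'][200:330,230:360],(400,400),interpolation=cv2.INTER_CUBIC)
d=np.zeros((600,800,3),np.uint8); d[:400,:400]=a; d[:400,400:]=c
d2=cv2.resize(i[175:240,335:455],(369,200),interpolation=cv2.INTER_CUBIC); d[400:,:369]=d2
cv2.imwrite('pics/c1.png',d)
for uv,z in [((361,205),.01),((434,212),.006),((308,231),.004),((254,208),.004)]: print(on(s,f,uv,z))
```

```text
[[ 0.51378409 -0.03846145  0.01      ]]
[[ 0.49925078 -0.25773373  0.006     ]]
[[0.43182386 0.11793281 0.004     ]]
[[0.49621764 0.28262653 0.004     ]]
```

View pics/c1.png

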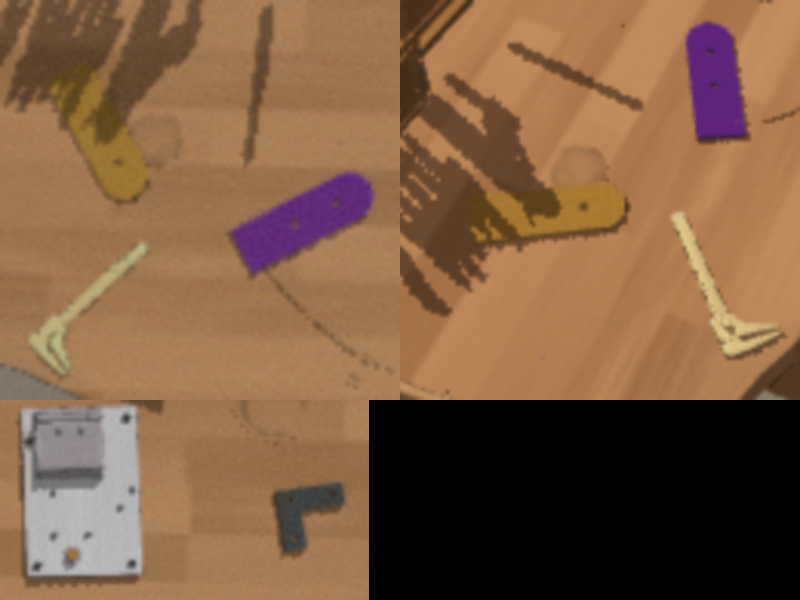

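The yellow strap, in half shadow at top (254,208), is the brass one: round end near the robot at (260,222), square end at (243,193). The purple one at (308,231) is the decoy. The bracket's corner is its upper-left one, so its long leg points towards the robot and its x is nearly along the world's x. The next move brings the wrist camera over the bracket.

move_arm(increments=[35,-20.6,0,0,1,35,-20.6,0,0,1,35,-20.6,0,0,1,35,-20.6,0,0,1,35,-20.6,0,0,1,35,-20.6,0,0,1,35,-20.6,0,0,1,35,-20.6,0,0,1])

```text
time: 0.77
tool_pos: [0.4432, -0.305, 0.2309]
tool_rot: [-0.0, 0.978, 0.207, -0.0]
contact_force: [0.8, -0.7, -0.3]
gripper_width: 0.998
grasp_force: 0.0
```

move_arm(increments=[0,0,0,0.12,0.45,0,0,0,0.12,0.45,0,0,0,0.12,0.45,0,0,0,0.06,0.45])

```text
time: 1.1
tool_pos: [0.4427, -0.3063, 0.2307]
tool_rot: [-0.0, 1.0, -0.003, -0.0]
contact_force: [-0.2, -0.2, -0.1]
gripper_width: 0.46
grasp_force: 0.0
```

Run:
```python
from h import *
s,f=grab('wrist','w1'); print(s['time'],s['tool_pos'],s['tool_rot'],s['contact_force'],s['gripper_width'],f['fov_y'],f['cx'],f['cy'],np.round(f['T_tool_cam'],3))
cv2.imwrite('pics/w1v.png',cv2.resize(f['image'],(800,500),interpolation=cv2.INTER_CUBIC))
```

```text
1.1 [ 0.44265837 -0.30626067  0.23069549] [-3.23022065e-04  9.99995206e-01 -3.05302755e-03 -4.04149857e-04] [-0.2409016  -0.23194615 -0.10917103] 0.45981086433453816 65.70646984690485 319.85263813017235 197.90797793382214 [[ 0.    -0.95  -0.313  0.08 ]
 [ 1.     0.    -0.     0.001]
 [ 0.001 -0.313  0.95  -0.142]
 [ 0.     0.     0.     1.   ]]
```

View pics/w1v.png

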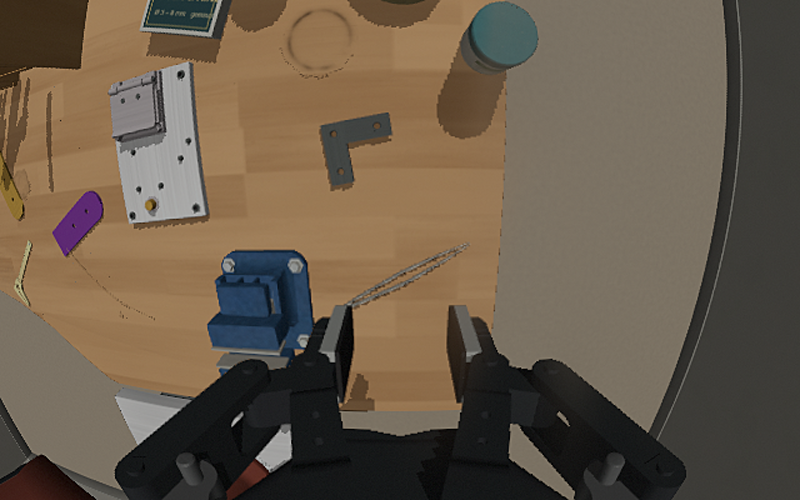

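The wrist view (shown at 1.25x) has the bracket at (350,150), with its corner hole at (333,134). The jig is at (160,145) with its button at (151,205), and the vise at (260,310) needs clearance. I'll enlarge the bracket and jig for measuring.

Run:
```python
from h import *
s,f=load('w1'); i=f['image']
a=cv2.resize(i[85:155,250:317],None,fx=6,fy=6,interpolation=cv2.INTER_CUBIC)
b=cv2.resize(i[48:148,86:171+0],None,fx=4.6,fy=4.6,interpolation=cv2.INTER_CUBIC)
d=np.zeros((600,800,3),np.uint8); d[:a.shape[0],:a.shape[1]]=a; d[:b.shape[0],405:405+b.shape[1]]=b[:,:395]
d=np.clip(d.astype(float)*1.4,0,255).astype(np.uint8)
cv2.imwrite('pics/c2.png',d[:470])
```

```text
(no output)
```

View pics/c2.png

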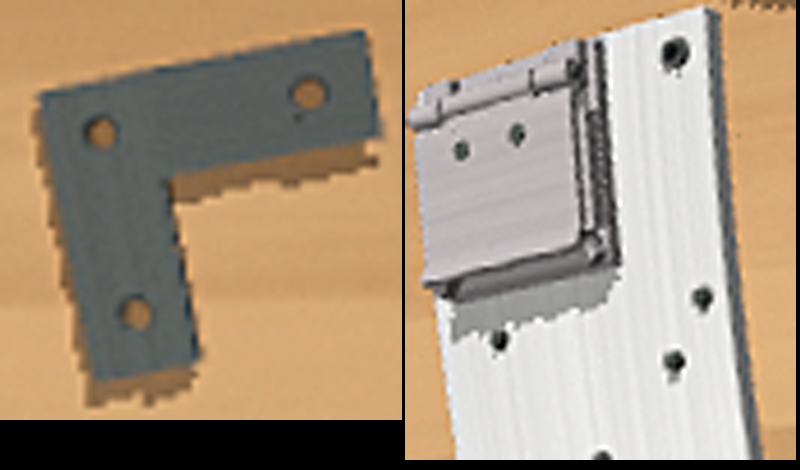

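```bash
cat >> h.py <<'E'
from scipy.optimize import least_squares
def fit(P,W):
    """planar pose: W ~ R(yaw)P+t ; returns x,y,yaw,residuals(mm)"""
    P=np.array(P,float);W=np.array(W)[:,:2]
    def r(p):
        c,sn=np.cos(p[2]),np.sin(p[2]); return (P@np.array([[c,sn],[-sn,c]])+p[:2]-W).ravel()
    o=least_squares(r,[*W.mean(0),0]); return o.x,np.round(o.fun.reshape(-1,2)*1000,1)
def tf(p,q):
    c,sn=np.cos(p[2]),np.sin(p[2]); return np.array([p[0]+c*q[0]-sn*q[1],p[1]+sn*q[0]+c*q[1]])
def go(s,xy,z,yaw):
    """tool increments (mm, rad) from current measured pose to world goal"""
    q=s['tool_rot'];Rt=R.from_quat([q[1],q[2],q[3],q[0]]).as_matrix()
    d=Rt.T@(np.array([*xy,z])-s['tool_pos'])*1000; y=np.arctan2(Rt[1,0],Rt[0,0])
    return np.round(d,1), 'spin',round(y-yaw,3),'yaw now',round(y,3)
E
python3 - <<'E'
from h import *
s,f=load('w1')
px=np.array([(101,132),(309,93),(137,314),(40,93),(363,30),(380,133),(165,180),(201,358),(95,380)])
uv=(px+.5)/6-.5+[250,85]
P=np.array([(0,0),(0,-42),(-37,0),(11,11),(11,-55),(-11,-55),(-11,-11),(-49,-11),(-49,11)])/1000
p,r=fit(P,on(s,f,uv,.006)); print(p,r.tolist())
g=tf(p,(-.025,0)); print(g,go(s,g,.05,p[2]))
E
```

```text
[ 0.51469219 -0.24373657  0.16574476] [[-0.3, 0.2], [0.1, -0.0], [-0.0, 0.2], [0.5, 0.8], [0.8, -0.4], [-0.5, -0.9], [0.7, 0.1], [-0.9, 0.0], [-0.5, 0.0]]
[ 0.4900348  -0.24786124] (array([ 47.2, -58.6, 180.7]), 'spin', np.float64(-0.172), 'yaw now', np.float64(-0.006))
```

move_arm(increments=[23.6,-29.3,0,0,0.46,23.6,-29.3,0,0,0.46,0,0,36,-0.086,0.46,0,0,36,-0.086,0.46,0,0,36,0,0.46,0,0,36,0,0.46,0,0,22,0,0.46,0,0,0,0,0.46])

```text
time: 1.82
tool_pos: [0.4856, -0.2455, 0.0585]
tool_rot: [-0.004, 0.996, 0.085, -0.005]
contact_force: [-1.7, 0.0, -0.7]
gripper_width: 0.46
grasp_force: 0.0
```

move_arm(increments=[0,0,6,0,0.46,0,0,4,0,0.46])

```text
time: 1.98
tool_pos: [0.491, -0.2493, 0.0567]
tool_rot: [0.001, 0.996, 0.085, 0.001]
contact_force: [0.6, 0.8, -0.3]
gripper_width: 0.462
grasp_force: 0.0
```

Run:
```python
from h import *
s,f=grab('wrist','w2'); print(go(s,(.49003,-.24786),0.,.1657),s['tool_pos'],s['contact_force'])
px=proj(s,f,[[.49003,-.24786,.006]])[0]; print(px)
i=f['image']; cv2.imwrite('pics/w2c.png',cv2.resize(i[100:400,180:460],None,fx=2,fy=2))
```

```text
(array([-0.8, -1.7, 56.7]), 'spin', np.float64(0.004), 'yaw now', np.float64(0.17)) [ 0.49100233 -0.24930422  0.05665544] [ 0.55157119  0.79674034 -0.25632011]
[316.76616544 221.54171108]
```

View pics/w2c.png

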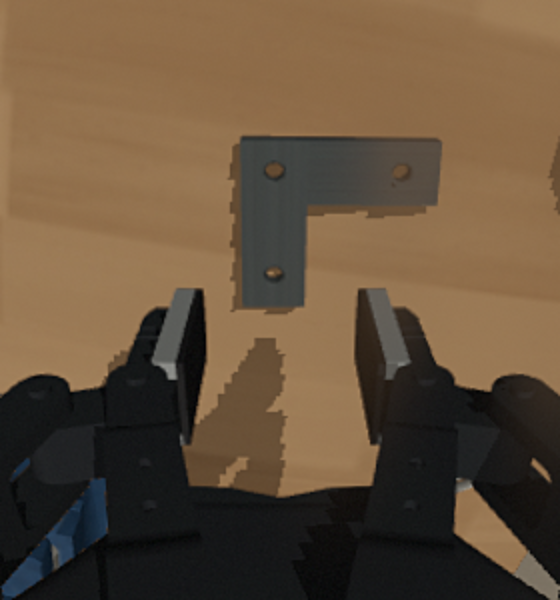

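The wrist view at 2x shows the bracket level, with its hole at (274,273), and the finger tips at (203,290) and (357,290). It's a good alignment. Next I estimate the set-back of the tips.

Run:
```python
from h import *
s,f=load('w2')
T=np.array(f['T_tool_cam']); F=200/np.tan(np.radians(f['fov_y']/2))
for u,y in [((203,290),-.0195),((187,290),-.0195),((357,290),.0195),((190,440),-.0195),((375,440),.0195)]:
    d=((np.array(u)+.5)/2-.5+[180,100]-[f['cx'],f['cy']])/F; r=np.linalg.norm(d); v=T[:3,:3]@np.r_[d/r*np.sin(r),np.cos(r)]
    print(u,(T[:3,3]+v*(y-T[1,3])/v[1])*1000)
e,v=rays(s,f,[((274+.5)/2-.5+180,(273+.5)/2-.5+100)]);W=on(s,f,[((274+.5)/2-.5+180,(273+.5)/2-.5+100),((274+.5)/2-.5+180,(170+.5)/2-.5+100),((401+.5)/2-.5+180,(171+.5)/2-.5+100)],.006)
p,r=fit(np.array([(-37,0),(0,0),(0,-42)])/1000,W);print(p,r.tolist());print(go(s,tf(p,(-.025,0)),.003,p[2]))
```

```text
(203, 290) [  7.20117927 -19.5         -0.04416863]
(187, 290) [ 19.68840729 -19.5        -24.72311775]
(357, 290) [ 9.89662001 19.5        -5.29885453]
(190, 440) [-11.96580155 -19.5        -36.82209561]
(375, 440) [ -3.60097417  19.5        -46.49061194]
[ 0.51546625 -0.24344907  0.16586329] [[-0.2, 0.1], [0.1, 0.1], [0.2, -0.2]]
(array([-0. , -1.8, 53.7]), 'spin', np.float64(0.004), 'yaw now', np.float64(0.17))
```

move_arm(increments=[0,-1.8,25,0,0.36,0,0,22,0,0.36,0,0,5,0,0.36,0,0,0,0,0.36])

```text
time: 2.37
tool_pos: [0.4892, -0.2465, 0.003]
tool_rot: [-0.0, 0.996, 0.085, -0.001]
contact_force: [0.5, -0.2, 0.6]
gripper_width: 0.359
grasp_force: 0.0
```

move_arm(increments=[0,0,2,0,0.36,0,0,0,0,0.36])

```text
time: 2.53
tool_pos: [0.4909, -0.2476, 0.0031]
tool_rot: [0.001, 0.996, 0.085, 0.001]
contact_force: [-0.5, -0.4, -0.4]
gripper_width: 0.354
grasp_force: 0.0
```

move_arm(increments=[0,0,1.5,0,0.36,0,0,0,0,0.36])

```text
time: 2.7
tool_pos: [0.4904, -0.2473, 0.001]
tool_rot: [0.001, 0.996, 0.085, 0.001]
contact_force: [0.2, 0.4, -0.1]
gripper_width: 0.359
grasp_force: 0.0
```

move_arm(increments=[0,0,1,0,0.36,0,0,0,0,0.36])

```text
time: 2.87
tool_pos: [0.4902, -0.2471, -0.0004]
tool_rot: [0.0, 0.996, 0.085, 0.001]
contact_force: [0.1, -0.1, 1.7]
gripper_width: 0.358
grasp_force: 1.0
```

move_arm(increments=[0,0,0,0,0.15,0,0,0,0,0.15,0,0,0,0,0.15,0,0,0,0,0.15])

```text
time: 3.2
tool_pos: [0.4907, -0.2472, 0.0004]
tool_rot: [0.001, 0.996, 0.085, 0.001]
contact_force: [-0.6, 1.1, 6.1]
gripper_width: 0.234
grasp_force: 60.1
```

move_arm(increments=[0,0,-20,0,0.15,0,0,-36,0,0.15,0,0,-36,0,0.15])

```text
time: 3.45
tool_pos: [0.4879, -0.2455, 0.0896]
tool_rot: [-0.002, 0.996, 0.085, -0.002]
contact_force: [0.9, -0.5, -0.2]
gripper_width: 0.223
grasp_force: 59.2
```

Run:
```python
from h import *
s,f=load('w1')
uv=(np.array([(133,152),(180,158),(188,141),(139,189),(161,186)])+.5)/1.25-.5
P=np.array([(9,16.5),(-7.5,-48),(9,-60.5),(-33,16.5),(-33,-16.5)])/1000
p,r=fit(P,on(s,f,uv,.014)); print('jig',p,r.tolist())
s=manip.state(); print(s['tool_pos'],s['contact_force'],s['gripper_width'])
g=tf(p,(.009-.035,-.03)); print(go(s,g,.17,p[2]))
```

```text
jig [ 0.5068425  -0.03250989  0.05719801] [[-0.2, 0.3], [-0.1, -0.7], [0.4, -0.6], [-0.4, 0.8], [0.3, 0.2]]
[ 0.48785907 -0.24552724  0.08962626] [ 0.93434141 -0.50612033 -0.20641416] 0.22304679175536873
(array([  25.2, -180.2,  -79.8]), 'spin', np.float64(0.113), 'yaw now', np.float64(0.17))
```

move_arm(increments=[-2,-37,-16,0,0.15,-2,-37,-16,0,0.15,-2,-37,-16,0,0.15,-2,-37,-16,0,0.15,-2,-37,-16,0,0.15,0,0,0,0.06,0.15,0,0,0,0.053,0.15,0,0,0,0,0.15])

```text
time: 4.12
tool_pos: [0.4483, -0.0653, 0.171]
tool_rot: [0.0, 1.0, 0.029, 0.0]
contact_force: [0.0, -0.3, -0.7]
gripper_width: 0.231
grasp_force: 59.3
```

Run:
```python
from h import *
s,f=grab('wrist','w3'); print(s['time'],s['tool_pos'],s['contact_force'])
i=f['image']
uv=proj(s,f,[[*tf((.50684,-.03251,.0572),q),.012] for q in [(-.072,-.068),(-.072,.044),(.092,.044),(.092,-.068)]]);print(uv)
np.save('pics/w3.npy',i)
cv2.imwrite('pics/w3c.png',cv2.resize(i[20:320,180:480],None,fx=2,fy=2,interpolation=cv2.INTER_CUBIC))
```

```text
4.1167 [ 0.44831799 -0.06527038  0.17096161] [ 0.0288266  -0.29099051 -0.72545938]
[[357.21085486 190.60330949]
 [248.49236099 190.60918219]
 [243.76594205  29.30786149]
 [359.92779593  27.02336596]]
```

View pics/w3c.png

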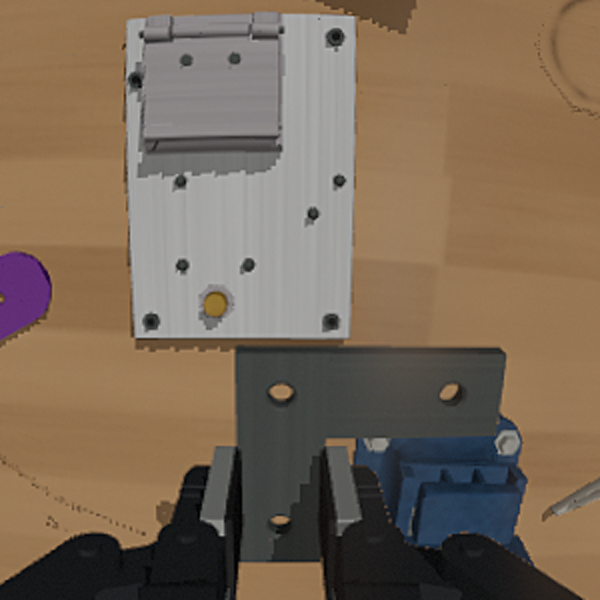

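Run:
```python
from h import *
s,f=load('w3')
c=lambda a:(np.array(a)+.5)/2-.5+[180,20]
P=np.array([(9,16.5),(-7.5,-48),(9,-60.5),(-33,16.5),(-33,-16.5)])/1000
p,r=fit(P,on(s,f,c([(181,181),(313,213),(339,180),(182,265),(249,265)]),.0145)); print('jig',p,r.tolist())
print('button',on(s,f,c([(215,302)]),.02)[0],tf(p,(-.052,0)))
B=np.array([(0,0),(0,-42),(-37,0)])/1000
for z in (.177,.174,.180):
    b,r=fit(B,on(s,f,c([(281,392),(452,392),(280,520)]),z)); print('br',z,b,r.tolist())
b,r=fit(B,on(s,f,c([(281,392),(452,392),(280,520)]),.177))
n=tf(p,(.009,0)); 
q=s['tool_rot'];y=np.arctan2(2*q[1]*q[2],q[1]**2-q[2]**2); dyaw=p[2]-b[2]
# tool goal: rotate offset tool->bracket by dyaw
o=b[:2]-s['tool_pos'][:2]; C,S=np.cos(dyaw),np.sin(dyaw); o2=np.array([C*o[0]-S*o[1],S*o[0]+C*o[1]])
print('yaw tool',y,'dyaw',dyaw,'tcp goal',n-o2,go(s,n-o2,.03,y+dyaw))
```

```text
jig [ 0.50753953 -0.03040236  0.05658343] [[0.3, 0.7], [-0.1, -0.4], [0.2, -0.6], [-0.3, 0.1], [-0.0, 0.2]]
button [ 0.45739974 -0.03337752  0.02      ] [ 0.45562276 -0.03334312]
br 0.177 [ 0.47450321 -0.06433876  0.04782406] [[0.4, 0.1], [0.2, -0.3], [-0.6, 0.2]]
br 0.174 [ 0.47307562 -0.06472837  0.04782383] [[0.1, -0.2], [-0.1, 0.2], [-0.1, -0.1]]
br 0.18 [ 0.47593084 -0.0639492   0.04782133] [[0.6, 0.5], [0.5, -0.9], [-1.2, 0.5]]
yaw tool 0.05762584119604282 dyaw 0.008759370390777135 tcp goal [ 0.49034907 -0.03105431] (array([ 43.9, -31.8, 141. ]), 'spin', np.float64(-0.009), 'yaw now', np.float64(0.058))
```

The view (2x) shows the nest pins at (181,181), (249,265), (182,265), (313,213) and (339,180). The bracket is held square, with holes at (281,392), (452,392) and (280,520). Both fits are within 1 mm. I'll go over the nest and take a lower look.

move_arm(increments=[22.4,-15.8,0,-0.009,0.15,22.4,-15.8,0,0,0.15,0,0,36,0,0.15,0,0,36,0,0.15,0,0,36,0,0.15,0,0,18,0,0.15,0,0,0,0,0.15,0,0,0,0,0.15])

```text
time: 4.83
tool_pos: [0.4901, -0.0319, 0.0434]
tool_rot: [-0.0, 0.999, 0.033, -0.002]
contact_force: [0.6, 0.4, -0.6]
gripper_width: 0.229
grasp_force: 59.4
```

Run:
```python
from h import *
s,f=grab('wrist','w4'); print(s['time'],s['tool_pos'],s['contact_force'])
i=f['image']
p=(.50754,-.0304,.0566)
print(proj(s,f,[[*tf(p,q),.0145] for q in [(.009,.0165),(-.0075,-.048),(.009,-.0605),(-.033,.0165),(-.033,-.0165)]]))
cv2.imwrite('pics/w4c.png',cv2.resize(i[100:370,190:480],None,fx=2.2,fy=2.2,interpolation=cv2.INTER_CUBIC))
```

```text
4.8333 [ 0.49014618 -0.03193385  0.04344133] [ 0.64017865  0.37308633 -0.58722268]
[[290.1161833  192.11977731]
 [397.1381799  219.10315141]
 [419.48081457 193.53905758]
 [291.84098823 255.78559034]
 [344.19431752 256.299549  ]]
```

View pics/w4c.png

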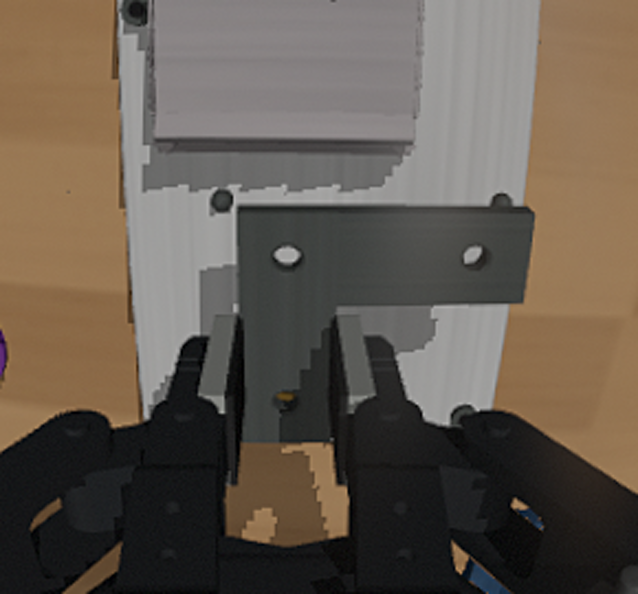

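The pin at (222,200) is within about 1 px of its prediction, and the bracket holes are at (287,256), (475,257) and (286,400). Refining the offset.

Run:
```python
from h import *
s,f=load('w4')
c=lambda a:(np.array(a)+.5)/2.2-.5+[190,100]
B=np.array([(0,0),(0,-42),(-37,0)])/1000
p=np.array((.50754,-.0304,.0566)); print('pin meas',on(s,f,c([(222,201)]),.0145)[0],tf(p,(.009,.0165)))
n=tf(p,(.009,0))
for z in (.049,.0475):
    b,r=fit(B,on(s,f,c([(287,256),(475,257),(286,400)]),z)); print('br',z,b,r.tolist(),'need',n-b[:2],go(s,s['tool_pos'][:2]+n-b[:2],.0434,0))
```

```text
pin meas [ 0.51623668 -0.01369689  0.0145    ] [ 0.51559219 -0.01341729]
br 0.049 [ 0.515495   -0.03079926  0.06059089] [[-0.1, 0.1], [0.1, -0.2], [0.0, 0.1]] need [0.00103059 0.00090839] (array([ 1.1, -0.8,  0. ]), 'spin', np.float64(0.066), 'yaw now', np.float64(0.066))
br 0.0475 [ 0.51476887 -0.03099887  0.06058974] [[-0.3, -0.0], [-0.0, 0.1], [0.3, -0.0]] need [0.00175671 0.001108  ] (array([ 1.8, -1. ,  0. ]), 'spin', np.float64(0.066), 'yaw now', np.float64(0.066))
```

move_arm(increments=[1.7,-0.7,0,0,0.15,0,0,12,0,0.15,0,0,12,0,0.15,0,0,3,0,0.15,0,0,0,0,0.15])

```text
time: 5.3
tool_pos: [0.4915, -0.0306, 0.0161]
tool_rot: [-0.0, 0.999, 0.033, -0.002]
contact_force: [0.3, 0.4, -0.8]
gripper_width: 0.232
grasp_force: 59.3
```

move_arm(increments=[0,0,2,0,0.15,0,0,2,0,0.15,0,0,0,0,0.15])

```text
time: 5.55
tool_pos: [0.4929, -0.0309, 0.0136]
tool_rot: [-0.0, 0.999, 0.033, -0.0]
contact_force: [0.2, 0.5, -0.5]
gripper_width: 0.229
grasp_force: 59.3
```

move_arm(increments=[0,0,1.5,0,0.15,0,0,0,0,0.15])

```text
time: 5.72
tool_pos: [0.493, -0.031, 0.0123]
tool_rot: [0.0, 0.999, 0.033, 0.0]
contact_force: [-0.6, 1.2, -1.4]
gripper_width: 0.23
grasp_force: 59.3
```

move_arm(increments=[0,0,1.5,0,0.15,0,0,0,0,0.15])

```text
time: 5.88
tool_pos: [0.4929, -0.0309, 0.0107]
tool_rot: [-0.0, 0.999, 0.033, -0.0]
contact_force: [-0.6, 0.2, -1.4]
gripper_width: 0.229
grasp_force: 59.3
```

move_arm(increments=[0,0,0.8,0,0.15,0,0,0,0,0.15])

```text
time: 6.05
tool_pos: [0.493, -0.031, 0.0104]
tool_rot: [-0.0, 0.999, 0.033, -0.0]
contact_force: [-1.6, -0.3, 3.4]
gripper_width: 0.232
grasp_force: 60.5
```

move_arm(increments=[0,0,0,0,0.4,0,0,0,0,0.4,0,0,-20,0,0.4,0,0,-36,0,0.4,0,0,0,0,0.4,0,0,0,0,0.4])

```text
time: 6.55
tool_pos: [0.4953, -0.0315, 0.0688]
tool_rot: [0.001, 0.999, 0.033, 0.003]
contact_force: [-0.4, -0.0, -0.8]
gripper_width: 0.4
grasp_force: 0.0
```

Run:
```python
from h import *
s,f=grab('wrist','w5'); print(s['time'],s['tool_pos'],s['contact_force'])
i=f['image']; cv2.imwrite('pics/w5c.png',cv2.resize(i[80:320,190:460],None,fx=2.2,fy=2.2,interpolation=cv2.INTER_CUBIC))
```

```text
6.55 [ 0.49532975 -0.0314703   0.06880751] [-0.42394031 -0.03057446 -0.78921207]
```

View pics/w5c.png

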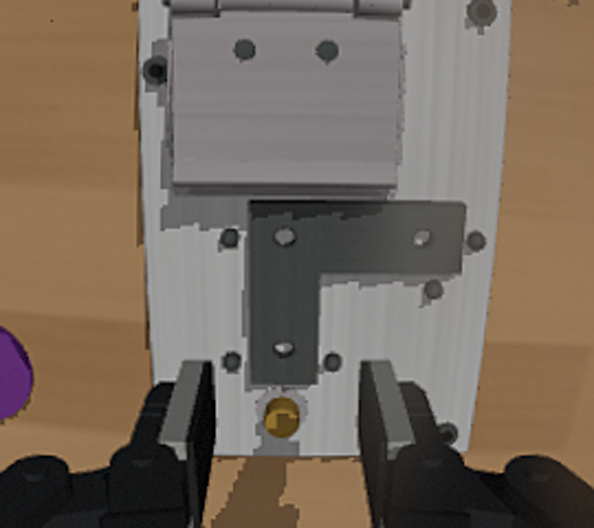

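The view shows the bracket flat between all five pins, with holes at (285,237), (423,237) and (284,347) and the button at (281,416). I'll refine the jig pose from this one, then find the strap.

Run:
```python
from h import *
s,f=load('w5')
c=lambda a:(np.array(a)+.5)/2.2-.5+[190,80]
P=np.array([(9,16.5),(-7.5,-48),(9,-60.5),(-33,16.5),(-33,-16.5)])/1000
p,r=fit(P,on(s,f,c([(230,238),(433,289),(476,240),(233,361),(332,361)]),.0145)); print('jig',p,r.tolist())
B=np.array([(0,0),(0,-42),(-37,0)])/1000
b,r=fit(B,on(s,f,c([(285,237),(423,237),(284,347)]),.016)); print('br',b,r.tolist(),'nest',tf(p,(.009,0)),b[:2]-tf(p,(.009,0)))
print('button',on(s,f,c([(281,413)]),.02)[0],tf(p,(-.052,0)))
# strap coarse from top
s0,f0=load('top0'); hsv=cv2.cvtColor(f0['image'],cv2.COLOR_BGR2HSV)
print(hsv[215,258],hsv[200,246],hsv[195,270],hsv[205,252])
s=manip.state(); print(go(s,(.44,.26),.23,0))
```

```text
jig [ 0.50869043 -0.02989232  0.05833828] [[0.4, 0.7], [0.1, -0.7], [0.4, -0.6], [-0.4, 0.8], [-0.6, -0.3]]
br [ 0.51849769 -0.03002076  0.05884429] [[0.4, 0.1], [0.0, -0.1], [-0.4, 0.0]] nest [ 0.51767512 -0.02936757] [ 0.00082257 -0.00065319]
button [ 0.46003733 -0.03265769  0.02      ] [ 0.45677889 -0.03292419]
[ 19 170 138] [ 19 172 141] [ 14 128 155] [ 19 181  96]
(array([ -34.2, -293.9, -163.3]), 'spin', np.float64(0.066), 'yaw now', np.float64(0.066))
```

move_arm(increments=[-4,-30,-27,0,0.7,-4,-35,-20,0,0.9,-4,-35,-20,0,1,-4,-35,-20,0,1,-4,-35,-20,0,1,-4,-35,-20,0,1,-4,-35,-20,0,1,-4,-35,-16,0,1])

```text
time: 7.27
tool_pos: [0.4421, 0.2429, 0.2291]
tool_rot: [0.0, 0.999, 0.033, -0.0]
contact_force: [1.9, 0.0, 0.2]
gripper_width: 0.998
grasp_force: 0.0
```

move_arm(increments=[0,-18,0,-0.12,1,0,0,0,-0.12,1,0,0,0,-0.12,1,0,0,0,-0.12,1,0,0,0,0,1])

```text
time: 7.68
tool_pos: [0.441, 0.2593, 0.227]
tool_rot: [0.0, 0.963, 0.271, -0.002]
contact_force: [0.2, -0.3, -0.7]
gripper_width: 1.001
grasp_force: 0.0
```

```bash
cat >> h.py <<'E'
def strap(s,f,z,roi=None):
    """mask brass, world pose of strap top via minAreaRect on plane z; yaw to square end"""
    h=cv2.cvtColor(f['image'],cv2.COLOR_BGR2HSV)
    m=cv2.inRange(h,(16,150,40),(28,255,255))
    if roi: k=np.zeros_like(m);k[roi[1]:roi[3],roi[0]:roi[2]]=1;m*=k
    m=cv2.morphologyEx(m,cv2.MORPH_OPEN,np.ones((3,3)));m=cv2.morphologyEx(m,cv2.MORPH_CLOSE,np.ones((7,7)))
    cs,_=cv2.findContours(m,cv2.RETR_EXTERNAL,cv2.CHAIN_APPROX_NONE); c=max(cs,key=cv2.contourArea)
    W=on(s,f,c[:,0,:],z)[:,:2]
    (cx,cy),(w,hh),a=cv2.minAreaRect((W*1000).astype(np.float32))
    a=np.radians(a); 
    if w<hh: a+=np.pi/2; w,hh=hh,w
    u=np.array([np.cos(a),np.sin(a)]); d=(W*1000-[cx,cy])@u; v=np.abs((W*1000-[cx,cy])@[-u[1],u[0]])
    # square end: contour has wide points near extreme
    wp=v[d>w/2-4].max(); wm=v[d<-w/2+4].max()
    if wm>wp: a+=np.pi
    return cx/1000,cy/1000,(a+np.pi)%(2*np.pi)-np.pi,w,hh,wp,wm,m,c
E
python3 - <<'E'
from h import *
s,f=grab('wrist','w6'); print(s['time'],s['tool_pos'],s['contact_force'],s['gripper_width'])
o=strap(s,f,.004); print(o[:7],o[8].reshape(-1,2).min(0),o[8].reshape(-1,2).max(0))
print(go(s,tf(o[:3],(-.028,0)),.05,o[2]))
s0,f0=load('top0'); print(strap(s0,f0,.004,(230,180,275,230))[:7])
E
```

```text
7.6833 [0.44102268 0.2592882  0.22704924] [ 0.21874781 -0.29570307 -0.68690221] 1.000615364021927
(0.5033984985351563, 0.28517340087890625, np.float64(0.5457203231930423), 118.32549285888672, 39.504276275634766, np.float64(19.752154992357628), np.float64(12.606008020892405)) [312  60] [346 159]
(array([ 39.3,  10.4, 176.9]), 'spin', np.float64(0.003), 'yaw now', np.float64(0.548))
(0.5020252685546875, 0.2879044494628906, np.float64(0.5648247755888347), 120.4799575805664, 41.316673278808594, np.float64(17.658953186452404), np.float64(9.64963959870518))
```

move_arm(increments=[25.1,5.2,0,0.003,0.62,25.2,5.2,0,0,0.62,0,0,36,0,0.62,0,0,36,0,0.62,0,0,36,0,0.62,0,0,36,0,0.62,0,0,12,0,0.62,0,0,0,0,0.62])

```text
time: 8.4
tool_pos: [0.4867, 0.2748, 0.0679]
tool_rot: [0.001, 0.964, 0.267, -0.005]
contact_force: [-1.1, -0.1, -0.2]
gripper_width: 0.62
grasp_force: 0.0
```

move_arm(increments=[0,0,0,0,0.62])

```text
time: 8.48
tool_pos: [0.4902, 0.2763, 0.0731]
tool_rot: [0.0, 0.964, 0.267, -0.0]
contact_force: [0.1, 0.0, 1.1]
gripper_width: 0.619
grasp_force: 0.0
```

Run:
```python
from h import *
s,f=grab('wrist','w7'); print(s['time'],s['tool_pos'],s['contact_force'],s['gripper_width'])
o=strap(s,f,.004); print(o[:7],o[8].reshape(-1,2).min(0),o[8].reshape(-1,2).max(0))
print(go(s,tf(o[:3],(-.017,0)),.0,o[2]))
print(go(s,tf((.5034,.2852,.5457),(-.017,0)),.0,o[2]))
```

```text
8.4833 [0.49024733 0.27632887 0.07309997] [0.14600315 0.04054278 1.05992138] 0.6193125827255279
(0.5031669921875, 0.2851005249023438, np.float64(0.5487263995629825), 119.23621368408203, 39.99461364746094, np.float64(19.64906813338564), np.float64(12.627636542354919)) [289 106] [347 263]
(array([-1.4, -0.7, 73.1]), 'spin', np.float64(-0.007), 'yaw now', np.float64(0.541))
(array([-1.1, -0.7, 73.1]), 'spin', np.float64(-0.007), 'yaw now', np.float64(0.541))
```

move_arm(increments=[-1.3,-0.7,30,-0.007,0.62,0,0,28,0,0.62,0,0,9,0,0.62,0,0,2,0,0.62,0,0,0,0,0.62])

```text
time: 8.95
tool_pos: [0.4898, 0.2768, 0.0055]
tool_rot: [-0.0, 0.962, 0.271, 0.001]
contact_force: [0.2, 0.0, -0.2]
gripper_width: 0.62
grasp_force: 0.0
```

move_arm(increments=[0,0,2,0,0.52,0,0,0,0,0.52,0,0,0,0,0.52])

```text
time: 9.2
tool_pos: [0.4899, 0.2769, 0.0037]
tool_rot: [-0.0, 0.962, 0.271, 0.001]
contact_force: [0.1, 0.4, -0.4]
gripper_width: 0.525
grasp_force: 0.0
```

move_arm(increments=[0,0,1.3,0,0.52,0,0,0,0,0.52])

```text
time: 9.37
tool_pos: [0.489, 0.2765, 0.0012]
tool_rot: [-0.0, 0.962, 0.271, 0.0]
contact_force: [-0.5, -0.2, 0.4]
gripper_width: 0.518
grasp_force: 0.0
```

move_arm(increments=[0,0,1,0,0.52,0,0,0,0,0.52])

```text
time: 9.53
tool_pos: [0.4886, 0.2763, -0.0004]
tool_rot: [0.0, 0.962, 0.271, -0.0]
contact_force: [-0.3, -0.5, -0.7]
gripper_width: 0.516
grasp_force: 0.0
```

move_arm(increments=[0,0,1,0,0.52,0,0,0,0,0.52])

```text
time: 9.7
tool_pos: [0.4885, 0.2763, -0.0015]
tool_rot: [0.0, 0.962, 0.271, -0.0]
contact_force: [-0.6, 0.1, -0.5]
gripper_width: 0.521
grasp_force: 0.0
```

move_arm(increments=[0,0,0,0,0.3,0,0,0,0,0.3,0,0,0,0,0.3,0,0,0,0,0.3])

```text
time: 10.03
tool_pos: [0.489, 0.2765, -0.001]
tool_rot: [-0.0, 0.962, 0.271, 0.0]
contact_force: [0.8, -0.9, 2.8]
gripper_width: 0.437
grasp_force: 62.2
```

move_arm(increments=[0,0,-8,0,0.3,0,0,-20,0,0.3,0,0,-36,0,0.3,0,0,-36,0,0.3,0,0,-20,0,0.3,0,0,0,0,0.3,0,0,0,0,0.3])

```text
time: 10.62
tool_pos: [0.4893, 0.2766, 0.1199]
tool_rot: [-0.0, 0.962, 0.271, 0.001]
contact_force: [0.3, -0.4, -2.6]
gripper_width: 0.439
grasp_force: 60.5
```

Run:
```python
from h import *
s,f=grab('wrist','w8'); print(s['time'],s['tool_pos'],s['contact_force'],s['gripper_width'])
z=s['tool_pos'][2]
for dz in (.004,.006,.008):
    o=strap(s,f,z+dz); c=np.array(o[:2]);q=s['tool_rot'];y=2*np.arctan2(q[2],q[1])
    d=c-s['tool_pos'][:2]; print(o[:7],'yaw rel',o[2]-y,'centre in tool',d[0]*np.cos(y)+d[1]*np.sin(y),d[0]*np.sin(y)-d[1]*np.cos(y))
# hover over jig, edge at jig x 15: strap centre jig (-.045,0)
P=(.5083,-.0300,.0575); g=tf(P,(-.045-.017,0)); print(g,go(s,g,.13,P[2]))
```

```text
10.6167 [0.48927205 0.27662402 0.11990701] [ 0.29766514 -0.38423304 -2.56793157] 0.4392569959371922
(0.5035914611816407, 0.28553155517578127, np.float64(0.5446420758466961), 119.95144653320312, 40.37543487548828, np.float64(20.068832820411966), np.float64(12.07802756442949)) yaw rel -0.005189014406625558 centre in tool 0.0168634880123128 -0.00011216983323459467
(0.5043583374023437, 0.28599847412109375, np.float64(0.5446420425571827), 118.21958923339844, 39.79248046875, np.float64(19.779090329623635), np.float64(11.903629569521724)) yaw rel -0.0051890476961389265 centre in tool 0.01776132182168662 -0.00010954493003868977
(0.5051251525878906, 0.28646536254882815, np.float64(0.5446419093991279), 116.48766326904297, 39.20954513549805, np.float64(19.489347797141477), np.float64(11.729242481539076)) yaw rel -0.005189180854193731 centre in tool 0.01865908764495168 -0.00010692590067232569
[ 0.44640247 -0.03356304] (array([-198.6,  242.1,  -10.5]), 'spin', np.float64(0.492), 'yaw now', np.float64(0.55))
```

move_arm(increments=[-24.8,30.3,0,0,0.3,-24.8,30.3,0,0,0.3,-24.8,30.3,0,0,0.3,-24.8,30.3,0,0,0.3,-24.8,30.3,0,0,0.3,-24.8,30.3,0,0,0.3,-24.8,30.3,0,0,0.3,-24.8,30.3,0,0,0.3])

```text
time: 11.33
tool_pos: [0.4436, -0.0351, 0.1157]
tool_rot: [-0.001, 0.962, 0.272, -0.002]
contact_force: [1.2, 0.0, -0.7]
gripper_width: 0.44
grasp_force: 60.7
```

move_arm(increments=[0,0,0,0.12,0.3,0,0,0,0.12,0.3,0,0,0,0.12,0.3,0,0,0,0.12,0.3,0,0,0,0.012,0.3,0,0,0,0,0.3,0,0,0,0,0.3])

```text
time: 11.92
tool_pos: [0.4452, -0.0336, 0.1171]
tool_rot: [-0.0, 1.0, 0.03, -0.001]
contact_force: [0.6, 0.1, -1.4]
gripper_width: 0.433
grasp_force: 60.7
```

Run:
```python
from h import *
s,f=grab('wrist','w9'); print(s['time'],s['tool_pos'],s['contact_force'],s['gripper_width'])
z=s['tool_pos'][2]; q=s['tool_rot'];y=2*np.arctan2(q[2],q[1])
o=strap(s,f,z+.005); print(o[:7],'yaw',y)
P=(.5083,-.0300,.0575); g=tf(P,(-.045-.0172,0)); print(go(s,g,.045,P[2]))
```

```text
11.9167 [ 0.4451893  -0.03364703  0.11711237] [ 0.55615185  0.12015461 -1.43002477] 0.4330399343375388
(0.4624522705078125, -0.03290372467041015, np.float64(0.053759406163369494), 119.15923309326172, 40.07097625732422, np.float64(19.505026301250616), np.float64(12.674974270352394)) yaw 0.060388733715199046
(array([ 1.2,  0.1, 72.1]), 'spin', np.float64(0.003), 'yaw now', np.float64(0.06))
```

move_arm(increments=[1,0,36,0.003,0.3,0,0,36,0,0.3,0,0,9,0,0.3,0,0,0,0,0.3,0,0,0,0,0.3])

```text
time: 12.38
tool_pos: [0.4471, -0.0338, 0.0379]
tool_rot: [-0.0, 1.0, 0.028, -0.0]
contact_force: [0.3, 0.3, -0.9]
gripper_width: 0.437
grasp_force: 60.9
```

Run:
```python
from h import *
s,f=grab('wrist','w10'); print(s['time'],s['tool_pos'],s['contact_force'],s['gripper_width'])
z=s['tool_pos'][2]; q=s['tool_rot'];y=2*np.arctan2(q[2],q[1])
for dz in (.003,.005): o=strap(s,f,z+dz); print(o[:7],'yaw',y)
P=(.5083,-.0300,.0575)
d=np.array(o[:2])-P[:2]; c,sn=np.cos(P[2]),np.sin(P[2]); print('strap centre in jig',c*d[0]+sn*d[1],-sn*d[0]+c*d[1])
i=f['image']; cv2.imwrite('pics/w10c.png',cv2.resize(i[30:230,200:460],None,fx=3,fy=3,interpolation=cv2.INTER_CUBIC))
```

```text
12.3833 [ 0.44714742 -0.03380553  0.03789282] [ 0.29800224  0.29263536 -0.90209915] 0.43702563950776757
(0.4634892578125, -0.03298298645019531, np.float64(0.05453888428611098), 120.73668670654297, 40.64491271972656, np.float64(20.110983750903298), np.float64(12.74608749101764)) yaw 0.05555407505427332
(0.46439788818359373, -0.03293981170654297, np.float64(0.05453883435184048), 119.0025634765625, 40.06114959716797, np.float64(19.82214691956298), np.float64(12.5630348485673)) yaw 0.05555407505427332
strap centre in jig -0.04399850217261337 -0.0004119725436244068
```

View pics/w10c.png

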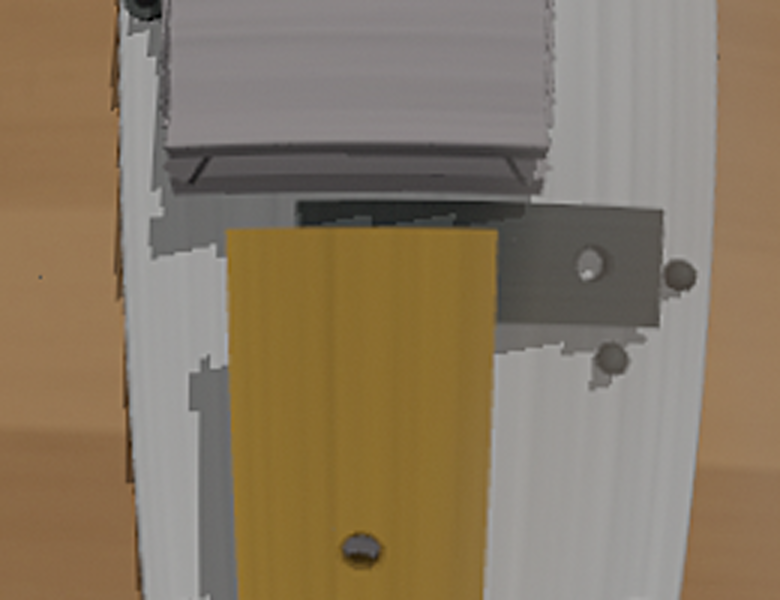

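The picture (3x) shows the strap's square edge from (227,230) to (497,230), parallel to the leaf lip from (167,150) to (548,150). The cheek flares are at (190,182) and (530,180). I'll convert these to jig coordinates to check the centring.

Run:
```python
from h import *
s,f=load('w10')
c=lambda a:(np.array(a)+.5)/3-.5+[200,30]
P=(.5083,-.0300,.0575);C,S=np.cos(P[2]),np.sin(P[2])
def j(a,z):
    W=on(s,f,c(a),z)[:,:2]-P[:2]; return np.round(np.c_[C*W[:,0]+S*W[:,1],-S*W[:,0]+C*W[:,1]]*1000,1).tolist()
print('strap',j([(227,230),(497,230)],.0425)); print('lip',j([(167,150),(548,150)],.030),j([(167,150),(548,150)],.028))
print('cheek flare',j([(190,182),(530,180),(210,158),(508,158)],.023),j([(190,182),(530,180)],.016))
print('pins',j([(680,275),(612,359)],.0145),'want 9,-60.5 / -7.5,-48'); print('br hole',j([(592,265)],.016))
```

```text
strap [[15.5, 18.7], [15.5, -21.0]]
lip [[28.7, 30.1], [28.6, -30.9]] [[28.9, 30.5], [28.7, -31.3]]
cheek flare [[23.5, 27.7], [23.8, -29.3], [27.5, 24.2], [27.4, -25.5]] [[23.8, 28.9], [24.0, -30.6]]
pins [[8.1, -59.6], [-8.1, -47.2]] want 9,-60.5 / -7.5,-48
br hole [[9.2, -42.2]]
```

move_arm(increments=[0,-0.5,12,0,0.3,0,0,7,0,0.3,0,0,0,0,0.3,0,0,0,0,0.3])

```text
time: 12.77
tool_pos: [0.4478, -0.0335, 0.0196]
tool_rot: [0.0, 1.0, 0.027, 0.001]
contact_force: [0.2, 0.9, -2.3]
gripper_width: 0.441
grasp_force: 60.9
```

move_arm(increments=[0,0,1.5,0,0.3,0,0,0,0,0.3,0,0,0,0,0.3])

```text
time: 13.02
tool_pos: [0.4481, -0.0336, 0.0182]
tool_rot: [0.0, 1.0, 0.027, 0.001]
contact_force: [0.4, -0.5, -0.2]
gripper_width: 0.438
grasp_force: 61.1
```

move_arm(increments=[0,0,1,0,0.3,0,0,0,0,0.3,0,0,0,0,0.3])

```text
time: 13.27
tool_pos: [0.448, -0.0336, 0.0167]
tool_rot: [0.0, 1.0, 0.027, 0.001]
contact_force: [1.2, 0.2, 1.0]
gripper_width: 0.437
grasp_force: 61.1
```

move_arm(increments=[0,0,0.7,0,0.3,0,0,0,0,0.3,0,0,0,0,0.3])

```text
time: 13.52
tool_pos: [0.4475, -0.0335, 0.0157]
tool_rot: [0.0, 1.0, 0.027, 0.0]
contact_force: [1.5, 0.6, 1.3]
gripper_width: 0.434
grasp_force: 61.2
```

Run:
```python
from h import *
s,f=grab('wrist','w11'); print(s['time'],s['tool_pos'],s['contact_force'],2*np.arctan2(s['tool_rot'][2],s['tool_rot'][1]))
o=strap(s,f,.021); print(o[:7])
P=(.5083,-.0300,.0575); 
for x in (.06,-.06,0):
    d=tf(o[:3],(x,0))-P[:2]; c,sn=np.cos(P[2]),np.sin(P[2]); print('strap',x,'in jig',c*d[0]+sn*d[1],-sn*d[0]+c*d[1])
```

```text
13.5167 [ 0.4474508  -0.03351502  0.01566583] [1.51280134 0.59246787 1.2781988 ] 0.0547600619628843
(0.46490768432617186, -0.03294645690917969, np.float64(0.05370938866914621), 118.67259216308594, 39.370723724365234, np.float64(19.492683293214625), np.float64(12.238746723919782))
strap 0.06 in jig 0.01650963849524244 -0.0006753400271562506
strap -0.06 in jig -0.10348949938173416 -0.00022046775677875448
strap 0 in jig -0.04348993044324585 -0.0004479038919675011
```

move_arm(increments=[5,0,0,0,0.3,5,0,0,0,0.3,4,0,0,0,0.3,0,0,0,0,0.3])

```text
time: 13.9
tool_pos: [0.4618, -0.0326, 0.0154]
tool_rot: [-0.0, 1.0, 0.027, 0.0]
contact_force: [0.1, 0.4, 0.8]
gripper_width: 0.433
grasp_force: 61.2
```

move_arm(increments=[4,0,0,0,0.3,4,0,0,0,0.3,0,0,0,0,0.3])

```text
time: 14.15
tool_pos: [0.4699, -0.0322, 0.0156]
tool_rot: [-0.0, 1.0, 0.027, 0.0]
contact_force: [0.3, 0.1, 0.5]
gripper_width: 0.437
grasp_force: 61.2
```

```bash
cat > chk.py <<'E'
from h import *
import sys
s,f=grab('wrist',sys.argv[1]); print(s['time'],s['tool_pos'],s['contact_force'],2*np.arctan2(s['tool_rot'][2],s['tool_rot'][1]))
o=strap(s,f,.0205); print(o[:7])
P=(.5083,-.0300,.0575); c,sn=np.cos(P[2]),np.sin(P[2]); d=s['tool_pos'][:2]-P[:2]; x=c*d[0]+sn*d[1];print('tcp jig',x,-sn*d[0]+c*d[1],'edge x est',x+.0772)
# hole positions of the strap are not needed; leaf motion: mean image change over the leaf vs. earlier is not comparable
E
python3 chk.py w12
```

```text
14.15 [ 0.46989752 -0.03216864  0.01555755] [0.26221514 0.06233998 0.53345171] 0.05481275670190563
(0.4811693115234375, -0.031967262268066406, np.float64(0.05317960270454547), 107.00701141357422, 39.36452102661133, np.float64(19.200163492343805), np.float64(12.278697412622348))
tcp jig -0.038463643251967335 4.18726200929068e-05 edge x est 0.03873635674803267
```

move_arm(increments=[5,0,0,0,0.3,5,0,0,0,0.3,4,0,0,0,0.3,0,0,0,0,0.3,0,0,0,0,0.3,0,0,0,0,0.3,0,0,0,0,0.3])

```text
time: 14.78
tool_pos: [0.4839, -0.0316, 0.0159]
tool_rot: [0.0, 1.0, 0.027, 0.001]
contact_force: [1.5, 0.4, 1.4]
gripper_width: 0.437
grasp_force: 61.1
```

move_arm(increments=[2,0,0,0,0.3,2,0,0,0,0.3,0,0,0,0,0.3,0,0,0,0,0.3])

```text
time: 15.12
tool_pos: [0.4867, -0.0312, 0.0153]
tool_rot: [-0.0, 1.0, 0.027, -0.001]
contact_force: [-1.9, -0.4, 2.4]
gripper_width: 0.438
grasp_force: 61.3
```

```bash
python3 chk.py w13
```

```text
15.1167 [ 0.48669884 -0.0311826   0.01525777] [-1.89608294 -0.37771311  2.35529621] 0.054835127147044076
(0.489160400390625, -0.03145944404602051, np.float64(0.053367226564530856), 88.93534851074219, 39.31156539916992, np.float64(19.6191618048773), np.float64(11.701198674470882))
tcp jig -0.021633421241182234 6.07322660085164e-05 edge x est 0.05556657875881777
```

move_arm(increments=[1.5,0,0,0,0.3,0,0,0,0,0.3,0,0,0,0,0.3])

```text
time: 15.42
tool_pos: [0.4886, -0.0311, 0.0154]
tool_rot: [-0.0, 1.0, 0.027, -0.0]
contact_force: [-2.3, -0.8, 2.0]
gripper_width: 0.433
grasp_force: 61.3
```

move_arm(increments=[1.5,0,0,0,0.3,0,0,0,0,0.3,0,0,0,0,0.3])

```text
time: 15.67
tool_pos: [0.4903, -0.031, 0.0156]
tool_rot: [-0.0, 1.0, 0.027, 0.0]
contact_force: [-1.0, 0.2, 2.0]
gripper_width: 0.439
grasp_force: 61.3
```

move_arm(increments=[1,0,0,0,0.3,0,0,0,0,0.3,0,0,0,0,0.3])

```text
time: 15.92
tool_pos: [0.4906, -0.031, 0.0152]
tool_rot: [-0.0, 1.0, 0.027, -0.001]
contact_force: [-4.4, -0.5, 1.6]
gripper_width: 0.439
grasp_force: 61.3
```

move_arm(increments=[1,0,0,0,0.3,0,0,0,0,0.3,0,0,0,0,0.3])

```text
time: 16.17
tool_pos: [0.4906, -0.031, 0.015]
tool_rot: [-0.0, 1.0, 0.028, -0.002]
contact_force: [-7.6, -0.9, 4.9]
gripper_width: 0.44
grasp_force: 61.5
```

The stop is reached: the TCP has stalled and the push is -7.6 N. Now I press down.

move_arm(increments=[0,0,1,0,0.3,0,0,0,0,0.3,0,0,0,0,0.3])

```text
time: 16.42
tool_pos: [0.4906, -0.031, 0.0149]
tool_rot: [-0.0, 1.0, 0.028, -0.002]
contact_force: [-10.7, -0.6, 11.4]
gripper_width: 0.439
grasp_force: 62.2
```

move_arm(increments=[0,0,0.7,0,0.3,0,0,0,0,0.3,0,0,0,0,0.3,0,0,0,0,0.3])

```text
time: 16.75
tool_pos: [0.4907, -0.031, 0.0149]
tool_rot: [-0.0, 1.0, 0.028, -0.003]
contact_force: [-14.2, -0.0, 16.0]
gripper_width: 0.441
grasp_force: 62.6
```

```bash
python3 - <<'E'
from h import *
s=manip.state(); print(s)
q=s['tool_rot']; print(R.from_quat([q[1],q[2],q[3],q[0]]).as_matrix()[:,2])
E
python3 chk.py w14
```

```text
{'time': 16.75, 'joint_pos': array([-2.14014019e-01, -1.57463625e-02,  2.07353211e+00, -1.23950331e-03,
        1.08897047e+00,  1.30219041e+00]), 'joint_vel': array([ 0.000135  ,  0.00127124,  0.00083434, -0.00019759, -0.00141162,
       -0.0026646 ]), 'joint_efforts': array([ 4.45936080e-01, -2.48425108e+01, -3.10584569e+01,  6.98825475e-01,
       -3.62084605e+00, -2.58692144e-02]), 'tool_pos': array([ 0.49065991, -0.03102309,  0.01486323]), 'tool_rot': array([-8.44217346e-05,  9.99616088e-01,  2.75809631e-02, -2.63804113e-03]), 'contact_force': array([-14.24050723,  -0.02801661,  15.95942712]), 'ft_torque': array([-0.03246594,  2.28838974, -0.07888912]), 'grasp_force': 62.640252113342285, 'gripper_width': 0.44130721109469806}
[-5.27871357e-03  2.32592184e-05 -9.99986067e-01]
16.75 [ 0.49065991 -0.03102309  0.01486323] [-14.24050723  -0.02801661  15.95942712] 0.05516911445998102
(0.4915738525390625, -0.03140090370178222, np.float64(0.05353605849407428), 83.81951141357422, 39.247711181640625, np.float64(19.34430984583282), np.float64(12.734966766230727))
tcp jig -0.017669736544773645 -7.648717529699142e-06 edge x est 0.05953026345522636
```

```bash
python3 -c "
from plant import manip
print(manip.job_done())"
```

```text
the job is handed in; nothing more can be done
None
```

I handed the job in at about 17 s: the bracket is in its nest, and the strap is under the leaf, against the end stop and still held pressed down with about 16 N. I judged the strap's flatness, the button's travel and the leaf staying down from the forces and the geometry, not from a last picture, and no verdict came back.

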